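Index the dial stand one hole clockwise by its spring pin

ROBOT

A 6-joint arm with a two-finger parallel gripper is mounted at the origin on a cart in front of the work surface, level with it; the furniture and walls round the work are solid. World frame = base frame: x ahead of the robot, y to its left, z up, the work surface at z = 0. Lengths are in m, angles in rad, forces in N, time in s.
With the tool pointing down it reaches from about 0.35 to 0.775 m from the base axis. Payload 7.3 kg.
Tool frame: the origin (TCP) lies between the finger pads; the fingertips stand robot.tcp_to_tips ahead of it and the grasp point (between the pads) lies 2 mm behind it (robot.tcp_to_tips is the distance from the TCP to the fingertips, in m); y points along the fingers, x is the direction in which the jaws open and shut, and the axes are right-handed (so a half turn about y gives the same grasp; the last joint's range is limited). The gripper opens to 92 mm and grips with 3 to 60 N. Pads are 19 mm wide; open, the fingers measure 130 mm over their backs; the gripper's body (75 mm by 190 mm) begins 47 mm behind the grasp point.
Start: joints at [1.035, 0.342, 1.524, -0, 1.275, -0.146], TCP at [0.199, 0.486, 0.244] pointing down, gripper open.
Joint ranges: [-2.53, 2.53], [-0.77, 2.02], [0.04, 2.7], [-1, 4.14], [0.28, 2.66], [-3.11, 3.11]. Speed limits (rad/s): [2.57, 2.57, 3.14, 3.14, 3.14, 3.14].

INTERFACE

Orientations are given as [roll, pitch, yaw] about the fixed x, y, z axes, in that order (R = Rz(yaw) Ry(pitch) Rx(roll)).
In Python, from cell import status, read_camera, get_calibration, robot gives the robot as it stands.
- The arm moves only by the shell command python3 -m creep 'ROWS' [FORCE]. ROWS is JSON, a list of rows, each an object of numbers: "dx", "dy", "dz": the shift along the tool's x, y, z in m; "rx", "ry", "rz": the turn, a rotation vector about the tool's x, y, z in rad; "gripper": the opening, from 0 (shut) to 1 (fully open). A call has 1 to 20 rows; each row is the pose to reach, as a shift and turn from the pose commanded when the call began, along the tool's axes at that moment; what a row does not reach only later rows make up. A row lasts 1/8 s, in which the tool goes at most 62.5 mm and 10.7 degrees, less where a joint would pass 70% of its speed; a pose out of reach is approached as far as the arm can. A call with a gripper value outside its range is refused whole. The fingers move at their own pace and stop on an object; FORCE is the grip in N (left out, the last holds). Time passes only in rows, so rows that repeat a pose let the fingers close. It gives the time, the measured TCP pose, the force and the opening at its end, in the units of the state.
- status.observe(): the state, without advancing time (a new reading comes with each control period).
- read_camera(name): name is "scene" or "top" or "wrist"; returns (picture, depth): 420x560x3 uint8, red, green, blue; 420x560 float32, m along the optical axis (not along the pixel's ray), 0 where there is no reading.
- get_calibration(name): a dict with "fx", "fy", "cx", "cy" (pixels), "xyz" and "rotation" of the camera in the world; the wrist camera has in their place "mount" (4x4, takes a point from camera to tool coordinates, whose origin is the TCP and whose axes are the tool frame's). Camera axes: x right, y down, z forward; pixel columns grow to the right and rows downward; lengths in m; the calibration is good to about 2 mm. A picture is of the moment at which its call begins: read the wrist's pose just before it. get_calibration takes no time and is no camera call.
- robot.hand_in(): hands the job in, once; it reports no verdict.
The state is a dict: "time": time; "qpos": joint angles; "qvel": joint speeds; "joint_efforts": joint torques, N m; "tool_pos": TCP position; "tool_rot": TCP orientation; "contact_force": force on the tool from outside, world axes, zero at the start; "torque": the same for the moment, N m; "opening": finger opening in m.
Only numpy, scipy, OpenCV 4.12 (cv2) and the standard library are available. Lean on these libraries where they do the work, as an engineer would, in place of code of your own. Each camera call takes 0.05 s, during which the arm holds its last target.

TASK

Index the dial blank round to its next hour mark: hook a fingertip under the pull ring on the stand's index arm, lift the spring pin out of its hole, swing the arm exactly one hole clockwise (seen from above) and let the pin drop fully home in that next hole. Only hook the ring, do not grip or force it, and leave the oilstone, punch, loupe and cork block lying where they are.

Things in the scene. Friction and masses are not known exactly. Their poses are not given: they have to be found in the camera images.
- dial_stand: Dividing stand, bolted down (fixed): dark iron foot, level steel index plate (disc 200 mm across, top 42 mm above the table) with 12 holes of 10 mm, 30 degrees apart, on a circle of 84 mm radius. Origin on the spindle axis at table height, z up; at the start the index arm points along -x, roughly to the robot's right. On its +x side a steel straight-edge on a post, 82 mm high, 122 mm out.
- dial_centre (a point): Centre of the brass clock-dial blank on top of the stand's spindle, 67 mm above the table. The dial is 84 mm across, on a 94 mm face plate, and turns with the index arm; clamps rise to 72 mm. Hour marks are cut in part of its rim.
- index_arm (a joint): Angle in rad of the dark flat index arm (24 mm wide, top at 56 mm) about the spindle axis. 0 = first hole (start); grows clockwise seen from above; next hole at 0.524, 44 mm of arc on. Light friction (1.5 N at the pin): it stays where left. With the pin in a hole it is locked, with about 0.012 rad of play either way.
- index_pin (a joint): Height in m of the spring pin in the dark upright sleeve at the arm's outer end, 84 mm from the spindle axis. 0 = fully home in a hole; at 0.008 its nose just clears the plate; 0.025 = upper stop. The spring presses down with 3.5 to 7 N. Let go within 2 mm of a hole's centre it drops in by itself; farther off it rides on the plate until the arm is pushed over the hole.
- ring_centre (a point): Centre of the round opening (45 mm across, wire 5.6 mm) of the steel pull ring fixed on top of the pin, 113 mm above the table when the pin is home. The ring rises with the pin and goes round with the arm, 71 mm from the spindle axis; it does not swivel. Axes: z up, x level along the arm towards the spindle, y across. 35 mm of room beyond it for a fingertip pointing in and down.
- ring_top (a point): Under side of the ring's uppermost part, where a finger lifts it: 11 mm farther in and 20 mm higher than ring_centre, same axes. The ring leans 30 degrees inward, so the line square through its opening runs along (x 0.87, z -0.50); a finger tilted 45 degrees enters well from the outer side, pointing inward and down.
- oilstone: Loose pale sharpening stone, a block about 150 x 50 x 25 mm, lying to the right of the stand; leave it alone. Origin at the middle of its underside.
- punch_6: Loose steel chasing punch, a plain rod 150 mm long and 9 mm thick, lying to the right of the stand, nearer the robot; leave it alone. Origin at the middle of its underside.
- loupe: Loose black eye loupe, 41 mm across and 34 mm high, between the stand and the robot; leave it alone. Origin at the middle of its underside.
- cork_block: Loose brown cork block, 57 x 77 x 32 mm, lying flat to the left of the stand; leave it alone. Origin at the middle of its underside.
There are look-alikes about, which are no part of the job. There is more than one size of the dial_stand; the job needs the larger.

How it is judged:
On the way, in this order (a step that is already met when the one before it is completed fails the run):
1. the pin is lifted out of the first hole (value of joint index_pin above 0.007 m and value of joint index_arm below 0.12 rad), for 0.05 s.
2. with the pin lifted the arm is swung clockwise towards the next hole (value of joint index_pin above 0.005 m and value of joint index_arm above 0.3 rad), for 0.05 s.
At the end, for the whole second after the job is handed in: The arm is locked one hole clockwise of where it started (0.524 rad, within 0.03 rad), the pin is down in that hole to within 2 mm of fully home, and the arm is at rest (value of joint index_arm between 0.4936 and 0.5536 rad and value of joint index_pin below 0.002 m and velocity of joint index_arm between -0.05 and 0.05 rad/s); the robot touches nothing.
It fails at once if the pull ring is gripped or forced (more than 30 N between the fingers and the ring) (contact force between the fingers and index_pin above 30 N).
It fails at once if the oilstone, the punch, the loupe or the cork block is moved more than 20 mm or lifted (distance of any of oilstone, punch_6, loupe, cork_block from where it was at the start of the episode above 0.02 m).
It also fails if it takes over 42 s, if anything falls off the work surface, if the arm or the gripper's body presses on something with over 40 N, if the wrist force passes 120 N, or if a joint passes its speed limit or range.

## Working session

There is one attempt and no reset: what is moved stays moved. The work goes in short steps, Python scripts to look and compute and a shell command to move; the robot and the scene stay as the last step left them, time stands still between calls to the robot, and variables do not carry over. Pictures are saved under pics/ and viewed, and the job is handed in when it is done.

```bash
mkdir -p pics; ls
python3 - <<'E'
from cell import status, read_camera, get_calibration, robot
import cv2,numpy as np
print(status.observe()); print(robot.tcp_to_tips)
for n in("scene","top","wrist"):
    p,d=read_camera(n); cv2.imwrite(f"pics/{n}0.png",p[:,:,::-1]); np.save(f"pics/{n}0.npy",d)
    print(n,get_calibration(n))
E
```

```text
pics
{'time': 0.0, 'qpos': array([ 1.03497783e+00,  3.42763777e-01,  1.52503287e+00, -2.07543734e-05,
        1.27536714e+00, -1.45990411e-01]), 'qvel': array([-4.04593090e-05,  1.29650024e-03,  1.37433434e-03, -3.53559532e-04,
        1.56180742e-03,  1.66131998e-04]), 'joint_efforts': array([ 1.31498462e-03, -4.31244099e+01, -2.44220674e+01,  7.19234138e-02,
        5.59836463e-02, -1.52170383e-04]), 'tool_pos': array([0.1993    , 0.48528991, 0.24301809]), 'tool_rot': array([-1.57058740e+00,  1.55730577e-03,  1.18097446e+00]), 'contact_force': array([-0.51081886,  0.75536229,  0.56041857]), 'torque': array([ 0.0482171 , -0.00318157,  0.03468362]), 'opening': 0.09163657372747577}
0.017
scene {'fx': 538.9268524979017, 'fy': 538.9268524979017, 'cx': 279.7555858359836, 'cy': 212.94853516265985, 'xyz': array([-0.39341942, -0.30867883,  0.89935975]), 'rotation': array([-2.21852637, -0.00569218, -1.16935667])}
top {'fx': 451.68627805016666, 'fy': 451.68627805016666, 'cx': 279.0206220591161, 'cy': 202.47407429828627, 'xyz': array([0.47360374, 0.07570095, 1.0246317 ]), 'rotation': array([-2.99790160e+00,  2.84535970e-03, -1.56838545e+00])}
wrist {'fx': 307.68437381815056, 'fy': 307.68437381815056, 'cx': 289.27890827752157, 'cy': 205.89893902675513, 'mount': array([[ 9.99998891e-01,  8.76444857e-04, -1.20440132e-03,
         4.83282038e-04],
       [ 1.38403880e-03, -2.47831544e-01,  9.68802152e-01,
        -1.41457107e-01],
       [ 5.50613026e-04, -9.68802744e-01, -2.47832482e-01,
         6.53849053e-02],
       [ 0.00000000e+00,  0.00000000e+00,  0.00000000e+00,
         1.00000000e+00]])}
```

View pics/scene0.png

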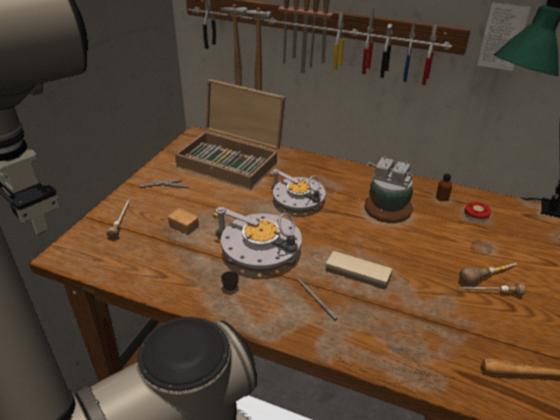

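View pics/top0.png

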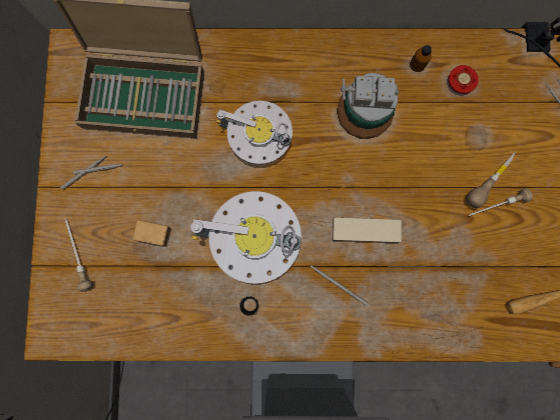

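The scene view shows the large stand at (262,240) and the small one at (298,193). In the top view they are at (255,237) and (261,131). The larger is the target: its ring is at about (290,241) in the top view, the loupe at (249,306), the punch at (339,285), the oilstone at (367,230) and the cork at (151,233). Next I'll make a close crop.

```bash
cat > h.py <<'E'
import numpy as np,cv2
from scipy.spatial.transform import Rotation as R
from cell import status, read_camera, get_calibration, robot
def cam(n):
    c=get_calibration(n)
    if n!="wrist": return c,R.from_euler('xyz',c['rotation']).as_matrix(),np.array(c['xyz'])
    s=status.observe(); T=np.eye(4);T[:3,:3]=R.from_euler('xyz',s['tool_rot']).as_matrix();T[:3,3]=s['tool_pos']
    T=T@c['mount']; return c,T[:3,:3],T[:3,3]
def ray(n,u,v,z=None,C=None):
    c,Rm,t=C or cam(n); d=Rm@np.array([(u-c['cx'])/c['fx'],(v-c['cy'])/c['fy'],1]); 
    return t+d*((z-t[2])/d[2]) if z is not None else (t,d/np.linalg.norm(d))
def proj(n,P,C=None):
    c,Rm,t=C or cam(n); q=Rm.T@(np.array(P)-t); return q[0]/q[2]*c['fx']+c['cx'],q[1]/q[2]*c['fy']+c['cy']
E
python3 - <<'E'
import cv2
a=cv2.imread('pics/top0.png')[180:300,180:320];cv2.imwrite('pics/topc.png',cv2.resize(a,None,fx=5,fy=5,interpolation=2))
a=cv2.imread('pics/scene0.png')[190:280,200:320];cv2.imwrite('pics/scenec.png',cv2.resize(a,None,fx=6,fy=6,interpolation=2))
from h import *
print(ray('top',255,237,.042),ray('top',255,237,.067),ray('scene',262,232,.067))
E
```

```text
[0.53981257 0.13088782 0.042     ] [0.53812809 0.12948376 0.067     ] [0.53276196 0.12648809 0.067     ]
```

View pics/topc.png

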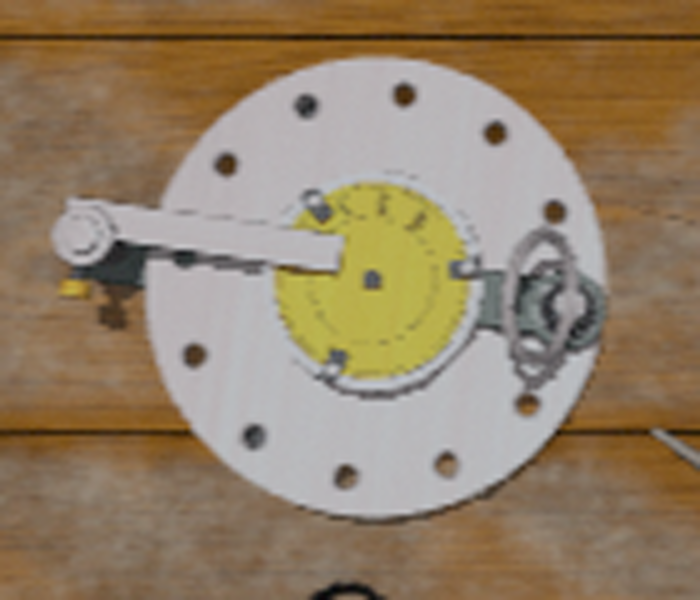

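View pics/scenec.png

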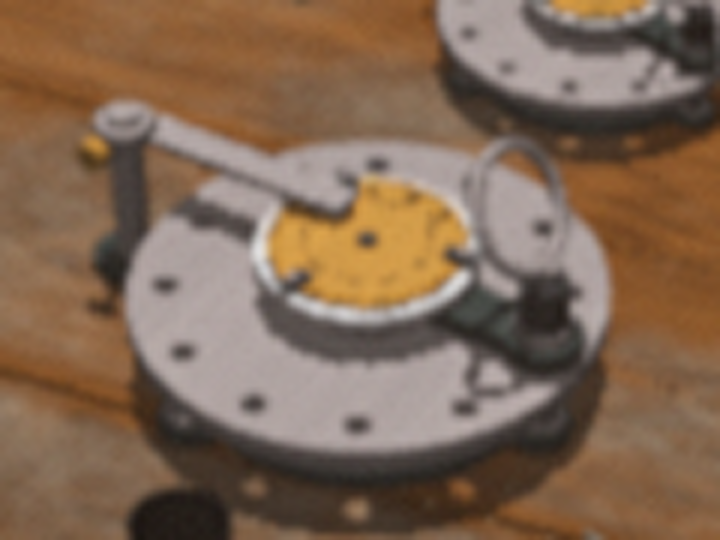

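Run:
```python
from h import *
from scipy.optimize import least_squares
px=np.array([(306,105),(404,95),(495,132),(555,212),(527,404),(447,464),(346,476),(254,436),(195,354),(227,163)])/5+180
k=np.array([4,3,2,1,-1,-2,-3,-4,-5,5])
P=np.array([ray('top',u,v,.042)[:2] for u,v in px])
# direction of arm ~ -y; k>0 toward +x = ccw
f=lambda s:(s[:2]+.084*np.c_[np.cos(s[2]+k*np.pi/6),np.sin(s[2]+k*np.pi/6)]-P).ravel()
s=least_squares(f,[.54,.13,-1.57]);print(s.x,np.abs(s.fun).max())
# scene check with dial hub
print(ray('scene',200+367/6,190+240/6,.067),ray('top',180+372/5,180+280/5,.067))
x,y,a=s.x
e=np.array([np.cos(a),np.sin(a)])
for r,z,n in((.084,.056,'pin'),(.071,.113,'rc'),(.060,.133,'rt')):
    p=[*(np.array([x,y])+r*e),z]; print(n,p,(np.array(proj('top',p))-180)*5,(np.array(proj('scene',p))-[200,190])*6)
```

```text
[ 0.54081627  0.13061263 -1.71360275] 0.0005434827638994832
[0.53902793 0.13159292 0.067     ] [0.54024365 0.13077707 0.067     ]
pin [np.float64(0.5288612603927225), np.float64(0.047467708196496775), 0.056] [567.82946973 308.83019653] [547.69960031 328.34270446]
rc [np.float64(0.5307114402229365), np.float64(0.06033537444161946), 0.113] [539.99842908 296.08362996] [521.748614   206.30184969]
rt [np.float64(0.5322769770023483), np.float64(0.07122339972595401), 0.133] [513.24501885 288.86900532] [498.15571733 156.86763417]
```

View pics/wrist0.png

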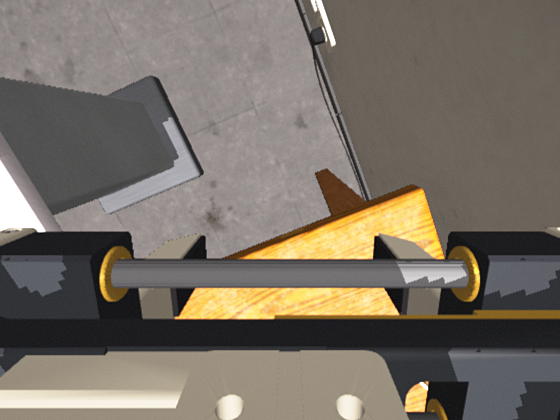

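```bash
cat >> h.py <<'E'
S=np.array([.5403,.1308]); A0=-1.7136
def target(th, back, dz, off, lat=0, rad=0, tilt=45, hz=.113):
    """pose with -x finger's tip centre on ring axis at angle th(cw), 'back' m behind ring-centre along tool y (neg = through), dz up"""
    a=A0-th; i=-np.array([np.cos(a),np.sin(a),0]); c=np.radians(tilt)
    y=np.cos(c)*i+np.array([0,0,-np.sin(c)]); x=np.cross(i,[0,0,1.]); z=np.cross(x,y)
    Rm=np.c_[x,y,z]
    rc=np.array([*(S-.071*i[:2]),hz+dz])+lat*x+rad*i
    tip=rc-back*y
    return Rm, tip-.017*y+off*x
def rel(Rm,p):
    s=status.observe(); R0=R.from_euler('xyz',s['tool_rot']).as_matrix()
    return R0.T@(p-s['tool_pos']), R.from_matrix(R0.T@Rm).as_rotvec()
E
python3 - <<'E'
from h import *
Rm,p=target(0,.08,.01,.0395)
print(Rm.round(3),p,*rel(Rm,p))
E
```

```text
[[ 0.99   0.101  0.101]
 [-0.142  0.7    0.7  ]
 [ 0.    -0.707  0.707]] [ 0.55953173 -0.01299005  0.19158936] [-0.32405933  0.05189337 -0.52257972] [ 0.66561102  1.25057527 -0.51920699]
```

Run:
```python
from h import *
Rm,p=target(0,.10,.05,.0395)
print(p,*rel(Rm,p))
```

```text
[ 0.55751904 -0.02698823  0.24573149] [-0.33783354 -0.00223386 -0.52602716] [ 0.66561102  1.25057527 -0.51920699]
```

```bash
python3 -m creep '[{"dx":-0.05,"dy":-0.04,"dz":-0.07,"gripper":0.65},{"dx":-0.338,"dy":-0.03,"dz":-0.526,"rx":0.666,"ry":1.251,"rz":-0.519,"gripper":0.65},{"dx":-0.338,"dy":-0.03,"dz":-0.526,"rx":0.666,"ry":1.251,"rz":-0.519,"gripper":0.65},{"dx":-0.338,"dy":-0.03,"dz":-0.526,"rx":0.666,"ry":1.251,"rz":-0.519,"gripper":0.65},{"dx":-0.338,"dy":-0.03,"dz":-0.526,"rx":0.666,"ry":1.251,"rz":-0.519,"gripper":0.65},{"dx":-0.338,"dy":-0.03,"dz":-0.526,"rx":0.666,"ry":1.251,"rz":-0.519,"gripper":0.65},{"dx":-0.338,"dy":-0.002,"dz":-0.526,"rx":0.666,"ry":1.251,"rz":-0.519,"gripper":0.65},{"dx":-0.338,"dy":-0.002,"dz":-0.526,"rx":0.666,"ry":1.251,"rz":-0.519,"gripper":0.65},{"dx":-0.338,"dy":-0.002,"dz":-0.526,"rx":0.666,"ry":1.251,"rz":-0.519,"gripper":0.65},{"dx":-0.338,"dy":-0.002,"dz":-0.526,"rx":0.666,"ry":1.251,"rz":-0.519,"gripper":0.65},{"dx":-0.338,"dy":-0.002,"dz":-0.526,"rx":0.666,"ry":1.251,"rz":-0.519,"gripper":0.65},{"dx":-0.338,"dy":-0.002,"dz":-0.526,"rx":0.666,"ry":1.251,"rz":-0.519,"gripper":0.65},{"dx":-0.338,"dy":-0.002,"dz":-0.526,"rx":0.666,"ry":1.251,"rz":-0.519,"gripper":0.65},{"dx":-0.338,"dy":-0.002,"dz":-0.526,"rx":0.666,"ry":1.251,"rz":-0.519,"gripper":0.65}]'
python3 - <<'E'
from h import *
Rm,p=target(0,.10,.05,.0395)
print(status.observe()['qpos'],*rel(Rm,p))
C=cam('wrist')
a,_=read_camera('wrist');cv2.imwrite('pics/w1.png',a[:,:,::-1])
a,_=read_camera('scene');cv2.imwrite('pics/s1.png',a[:,:,::-1])
i=np.array([.142,.99]); rc=S-.071*i
print(proj('wrist',[*rc,.113],C),proj('wrist',[*(rc+.011*i),.133],C))
E
```

```text
[ 1.03501033e+00  3.42561021e-01  1.52477329e+00  2.18182046e-05
  1.27540523e+00 -1.45996269e-01] [-0.33783354 -0.00223386 -0.52602716] [ 0.66561102  1.25057527 -0.51920699]
(np.float64(81.31576474536351), np.float64(554.6963655685455)) (np.float64(78.90296611493756), np.float64(575.2552098896184))invalid input at $[0]: expected keys dx, dy, dz, rx, ry, rz, gripper
```

View pics/w1.png

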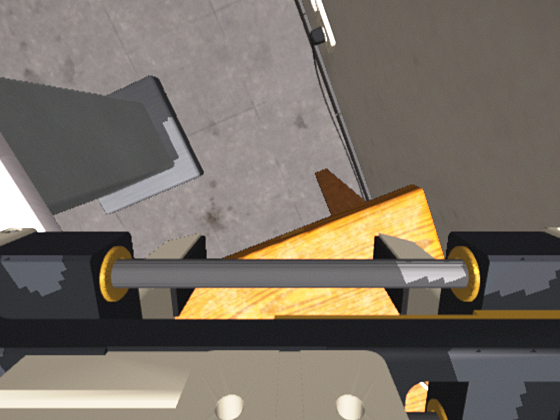

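View pics/s1.png

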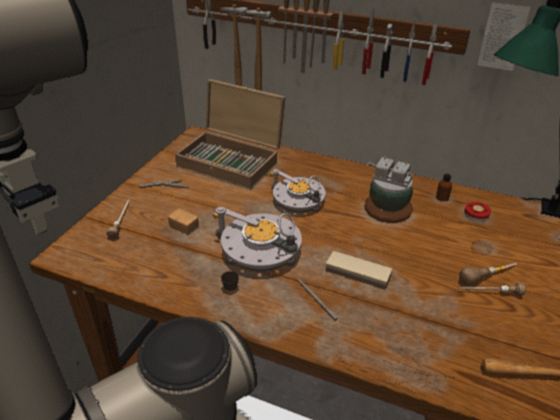

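The call was refused because every key must be given in each row, so nothing moved. I'll retype the rows in full.

```bash
python3 -m creep '[{"dx":-0.05,"dy":-0.04,"dz":-0.07,"rx":0,"ry":0,"rz":0,"gripper":0.65},{"dx":-0.338,"dy":-0.03,"dz":-0.526,"rx":0.666,"ry":1.251,"rz":-0.519,"gripper":0.65},{"dx":-0.338,"dy":-0.03,"dz":-0.526,"rx":0.666,"ry":1.251,"rz":-0.519,"gripper":0.65},{"dx":-0.338,"dy":-0.03,"dz":-0.526,"rx":0.666,"ry":1.251,"rz":-0.519,"gripper":0.65},{"dx":-0.338,"dy":-0.03,"dz":-0.526,"rx":0.666,"ry":1.251,"rz":-0.519,"gripper":0.65},{"dx":-0.338,"dy":-0.03,"dz":-0.526,"rx":0.666,"ry":1.251,"rz":-0.519,"gripper":0.65},{"dx":-0.338,"dy":-0.002,"dz":-0.526,"rx":0.666,"ry":1.251,"rz":-0.519,"gripper":0.65},{"dx":-0.338,"dy":-0.002,"dz":-0.526,"rx":0.666,"ry":1.251,"rz":-0.519,"gripper":0.65},{"dx":-0.338,"dy":-0.002,"dz":-0.526,"rx":0.666,"ry":1.251,"rz":-0.519,"gripper":0.65},{"dx":-0.338,"dy":-0.002,"dz":-0.526,"rx":0.666,"ry":1.251,"rz":-0.519,"gripper":0.65},{"dx":-0.338,"dy":-0.002,"dz":-0.526,"rx":0.666,"ry":1.251,"rz":-0.519,"gripper":0.65},{"dx":-0.338,"dy":-0.002,"dz":-0.526,"rx":0.666,"ry":1.251,"rz":-0.519,"gripper":0.65},{"dx":-0.338,"dy":-0.002,"dz":-0.526,"rx":0.666,"ry":1.251,"rz":-0.519,"gripper":0.65},{"dx":-0.338,"dy":-0.002,"dz":-0.526,"rx":0.666,"ry":1.251,"rz":-0.519,"gripper":0.65}]'
python3 - <<'E'
from h import *
Rm,p=target(0,.10,.05,.0395)
print(status.observe()['qpos'],*rel(Rm,p))
C=cam('wrist')
a,_=read_camera('wrist');cv2.imwrite('pics/w2.png',a[:,:,::-1])
a,_=read_camera('scene');cv2.imwrite('pics/s2.png',a[:,:,::-1])
i=np.array([.142,.99]); rc=S-.071*i
print(proj('wrist',[*rc,.113],C),proj('wrist',[*(rc+.011*i),.133],C))
E
```

```text
time: 2.0
tool_pos: [0.5571, -0.0255, 0.2465]
tool_rot: [-0.784, -0.001, -0.141]
contact_force: [-0.6, 0.2, -0.1]
opening: 0.0595
[-0.55455152  0.51477531  1.49788006  0.70642024  1.52519245 -0.59447101] [ 0.00062632 -0.00046436 -0.00148219] [-0.00098251  0.00151716 -0.00051091]
(np.float64(249.87306320252947), np.float64(233.1815948964769)) (np.float64(248.35888416934193), np.float64(213.95713561045005))
```

View pics/w2.png

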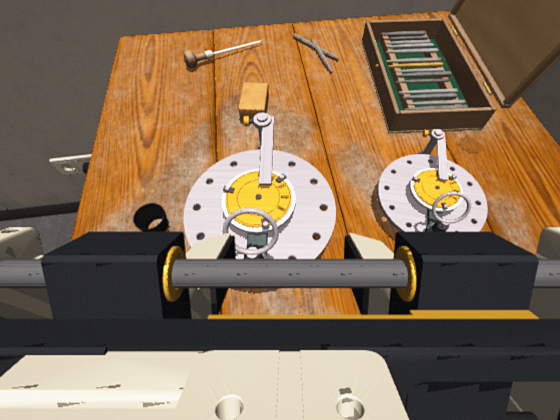

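View pics/s2.png

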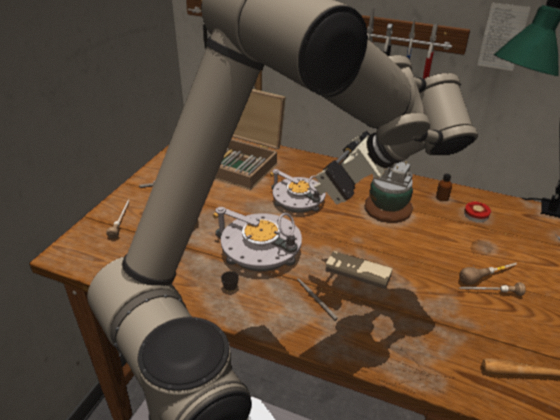

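Run:
```python
from h import *
c=get_calibration('wrist');M=np.linalg.inv(c['mount'])
for P in [(-.0298,.017,.0095),(-.0298,.017,-.0095),(-.0488,.017,.0095),(-.0298,-.01,.0095),(-.0298,.0,.0095)]:
    q=M@[*P,1];print(P,q[0]/q[2]*c['fx']+c['cx'],q[1]/q[2]*c['fy']+c['cy'])
a=cv2.imread('pics/w2.png')[170:290,140:300];cv2.imwrite('pics/w2c.png',cv2.resize(a,None,fx=5,fy=5,interpolation=2))
```

```text
(-0.0298, 0.017, 0.0095) 232.78808943685453 235.5183867678239
(-0.0298, 0.017, -0.0095) 234.34376552201914 267.5742414206707
(-0.0488, 0.017, 0.0095) 197.89383091316625 235.5101913683529
(-0.0298, -0.01, 0.0095) 222.2892478291356 255.65249200171684
(-0.0298, 0.0, 0.0095) 226.60156688647663 247.3825619516444
```

View pics/w2c.png

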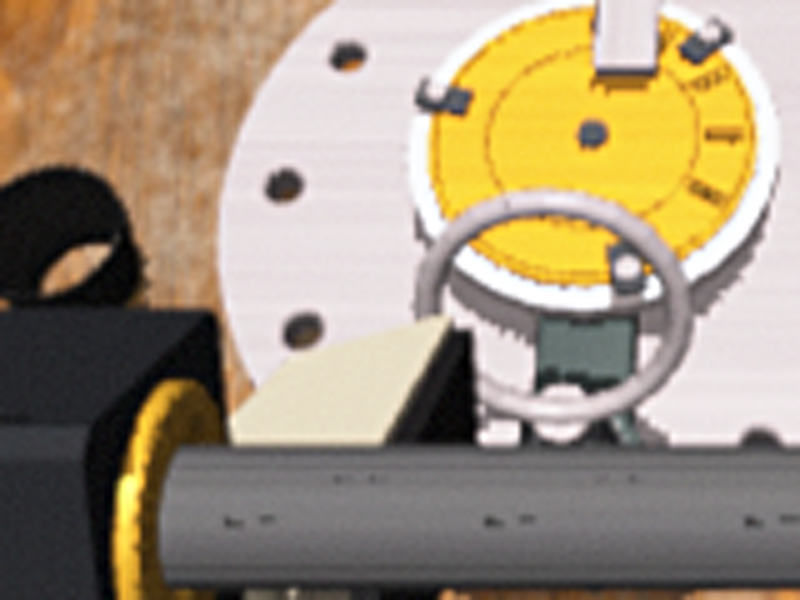

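The ring is at (250,232) in the wrist view, exactly where I predicted it. The left finger is chisel-shaped at its tip (233,236). Next I'll compute the alignment and insertion moves.

Run:
```python
from h import *
np.set_printoptions(precision=4,suppress=True)
for b in(.04,-.024):
    print(b,*rel(*target(0,b,.004,.035)))
```

```text
0.04 [-0.0041  0.0922 -0.0337] [-0.001   0.0012 -0.0002]
-0.024 [-0.0041  0.1562 -0.0338] [-0.001   0.0012 -0.0002]
```

```bash
python3 -m creep '[{"dx":-0.004,"dy":0.03,"dz":-0.034,"rx":0,"ry":0,"rz":0,"gripper":0.65},{"dx":-0.004,"dy":0.07,"dz":-0.034,"rx":0,"ry":0,"rz":0,"gripper":0.65},{"dx":-0.004,"dy":0.092,"dz":-0.034,"rx":0,"ry":0,"rz":0,"gripper":0.65},{"dx":-0.004,"dy":0.092,"dz":-0.034,"rx":0,"ry":0,"rz":0,"gripper":0.65},{"dx":-0.004,"dy":0.092,"dz":-0.034,"rx":0,"ry":0,"rz":0,"gripper":0.65}]'
python3 - <<'E'
from h import *
np.set_printoptions(precision=4,suppress=True)
print(*rel(*target(0,-.024,.004,.035)))
a,_=read_camera('wrist');cv2.imwrite('pics/w3.png',cv2.resize(a[150:290,140:320,::-1],None,fx=4,fy=4,interpolation=2))
E
```

```text
time: 2.72
tool_pos: [0.5599, 0.014, 0.1575]
tool_rot: [-0.785, -0.001, -0.143]
contact_force: [0.5, -1.0, -0.1]
opening: 0.06
[-0.0011  0.0652  0.0009] [-0.0007  0.001   0.0011]
```

View pics/w3.png

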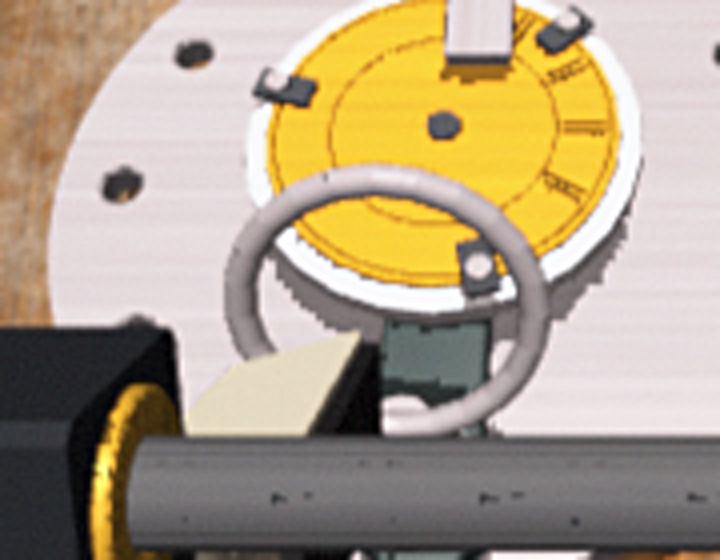

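The fingertip at crop (370,340) points into the ring opening, which is centred at about crop (388,300). I'm inserting now.

```bash
python3 -m creep '[{"dx":-0.001,"dy":0.02,"dz":0.001,"rx":0,"ry":0,"rz":0,"gripper":0.65},{"dx":-0.001,"dy":0.04,"dz":0.001,"rx":0,"ry":0,"rz":0,"gripper":0.65},{"dx":-0.001,"dy":0.055,"dz":0.001,"rx":0,"ry":0,"rz":0,"gripper":0.65},{"dx":-0.001,"dy":0.065,"dz":0.001,"rx":0,"ry":0,"rz":0,"gripper":0.65},{"dx":-0.001,"dy":0.065,"dz":0.001,"rx":0,"ry":0,"rz":0,"gripper":0.65},{"dx":-0.001,"dy":0.065,"dz":0.001,"rx":0,"ry":0,"rz":0,"gripper":0.65}]'
python3 - <<'E'
from h import *
np.set_printoptions(precision=4,suppress=True)
print(*rel(*target(0,-.024,.004,.035)))
for h in(.014,.020,.030): print(rel(*target(0,-.024,h,.035))[0])
a,_=read_camera('wrist');cv2.imwrite('pics/w4.png',cv2.resize(a[130:290,120:320,::-1],None,fx=4,fy=3.75,interpolation=2))
a,_=read_camera('scene');cv2.imwrite('pics/s4.png',cv2.resize(a[180:280,220:340,::-1],None,fx=6,fy=6,interpolation=2))
E
```

```text
time: 3.52
tool_pos: [0.5654, 0.0605, 0.1117]
tool_rot: [-0.784, -0.001, -0.143]
contact_force: [-0.4, -0.1, 0.2]
opening: 0.0597
[ 0.0001 -0.0003  0.0002] [-0.0012  0.0001  0.0006]
[ 0.0002 -0.0074  0.0073]
[ 0.0002 -0.0116  0.0115]
[ 0.0002 -0.0187  0.0186]
```

View pics/w4.png

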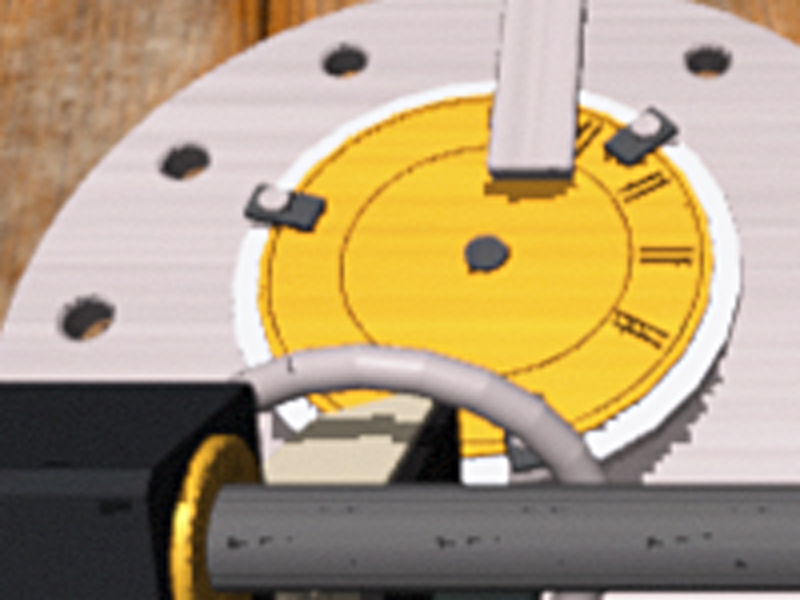

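View pics/s4.png

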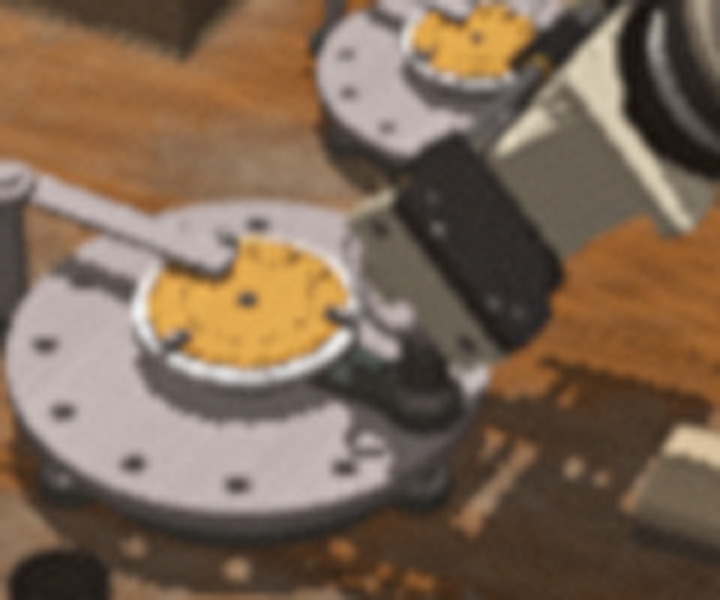

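The finger is through the ring, with the wire passing over it at crop (380,360), and there is no contact force. I'll raise it until it touches, shifting slightly to centre it.

```bash
python3 -m creep '[{"dx":0.0025,"dy":-0.004,"dz":0.004,"rx":0,"ry":0,"rz":0,"gripper":0.65},{"dx":0.0025,"dy":-0.0074,"dz":0.0074,"rx":0,"ry":0,"rz":0,"gripper":0.65},{"dx":0.0025,"dy":-0.0074,"dz":0.0074,"rx":0,"ry":0,"rz":0,"gripper":0.65}]'; python3 -m creep '[{"dx":0,"dy":-0.0014,"dz":0.0014,"rx":0,"ry":0,"rz":0,"gripper":0.65},{"dx":0,"dy":-0.0028,"dz":0.0028,"rx":0,"ry":0,"rz":0,"gripper":0.65},{"dx":0,"dy":-0.0028,"dz":0.0028,"rx":0,"ry":0,"rz":0,"gripper":0.65}]'
```

```text
time: 4.0
tool_pos: [0.568, 0.0601, 0.1224]
tool_rot: [-0.785, -0.001, -0.143]
contact_force: [0.4, -1.6, -0.3]
opening: 0.0597
time: 4.38
tool_pos: [0.5678, 0.0602, 0.1258]
tool_rot: [-0.785, -0.0, -0.143]
contact_force: [0.9, -1.3, -3.5]
opening: 0.0596
```

```bash
python3 -m creep '[{"dx":0,"dy":-0.0014,"dz":0.0014,"rx":0,"ry":0,"rz":0,"gripper":0.65},{"dx":0,"dy":-0.0028,"dz":0.0028,"rx":0,"ry":0,"rz":0,"gripper":0.65},{"dx":0,"dy":-0.0028,"dz":0.0028,"rx":0,"ry":0,"rz":0,"gripper":0.65}]'; python3 -m creep '[{"dx":0,"dy":-0.0014,"dz":0.0014,"rx":0,"ry":0,"rz":0,"gripper":0.65},{"dx":0,"dy":-0.0028,"dz":0.0028,"rx":0,"ry":0,"rz":0,"gripper":0.65},{"dx":0,"dy":-0.0028,"dz":0.0028,"rx":0,"ry":0,"rz":0,"gripper":0.65}]'
```

```text
time: 4.75
tool_pos: [0.5676, 0.0603, 0.1299]
tool_rot: [-0.784, -0.0, -0.143]
contact_force: [-0.1, -2.3, -4.5]
opening: 0.0598
time: 5.12
tool_pos: [0.5676, 0.0604, 0.1339]
tool_rot: [-0.784, -0.0, -0.143]
contact_force: [0.4, -2.9, -4.0]
opening: 0.0599
```

```bash
python3 -m creep '[{"dx":0,"dy":-0.0018,"dz":0.0018,"rx":0,"ry":0,"rz":0,"gripper":0.65},{"dx":0,"dy":-0.0036,"dz":0.0036,"rx":0,"ry":0,"rz":0,"gripper":0.65},{"dx":0,"dy":-0.0036,"dz":0.0036,"rx":0,"ry":0,"rz":0,"gripper":0.65}]'
python3 - <<'E'
from h import *
np.set_printoptions(precision=4,suppress=True)
a,_=read_camera('wrist');cv2.imwrite('pics/w5.png',cv2.resize(a[130:290,120:320,::-1],None,fx=4,fy=3.75,interpolation=2))
a,_=read_camera('scene');cv2.imwrite('pics/s5.png',cv2.resize(a[180:280,220:340,::-1],None,fx=6,fy=6,interpolation=2))
s=status.observe();T=s['tool_pos'];R0=R.from_euler('xyz',s['tool_rot']).as_matrix()
print(T)
for th in(0,.1,.2,.3,.4,.5,.524,.55):
    Z=R.from_rotvec([0,0,-th]).as_matrix(); c=np.array([*S,0]); p=c+Z@(T-c)
    print(th,p,R0.T@(p-T),R.from_matrix(R0.T@Z@R0).as_rotvec())
E
```

```text
time: 5.5
tool_pos: [0.5676, 0.0604, 0.1391]
tool_rot: [-0.784, -0.0, -0.143]
contact_force: [0.8, -2.1, -5.3]
opening: 0.0597
[0.5676 0.0604 0.1389]
0 [0.5676 0.0604 0.1389] [-0.  0.  0.] [0. 0. 0.]
0.1 [0.5604 0.058  0.1389] [-0.0068 -0.0024 -0.0024] [ 0.      0.0706 -0.0708]
0.2 [0.5531 0.0564 0.1389] [-0.0138 -0.0043 -0.0043] [ 0.      0.1413 -0.1416]
0.3 [0.5456 0.0555 0.1389] [-0.0211 -0.0057 -0.0057] [ 0.      0.2119 -0.2124]
0.4 [0.538  0.0553 0.1389] [-0.0286 -0.0065 -0.0065] [ 0.      0.2825 -0.2832]
0.5 [0.5305 0.0559 0.1389] [-0.0361 -0.0069 -0.0069] [ 0.      0.3532 -0.3539]
0.524 [0.5287 0.0562 0.1389] [-0.0379 -0.0069 -0.0069] [ 0.      0.3701 -0.3709]
0.55 [0.5268 0.0565 0.1389] [-0.0399 -0.0068 -0.0068] [ 0.      0.3885 -0.3893]
```

View pics/s5.png

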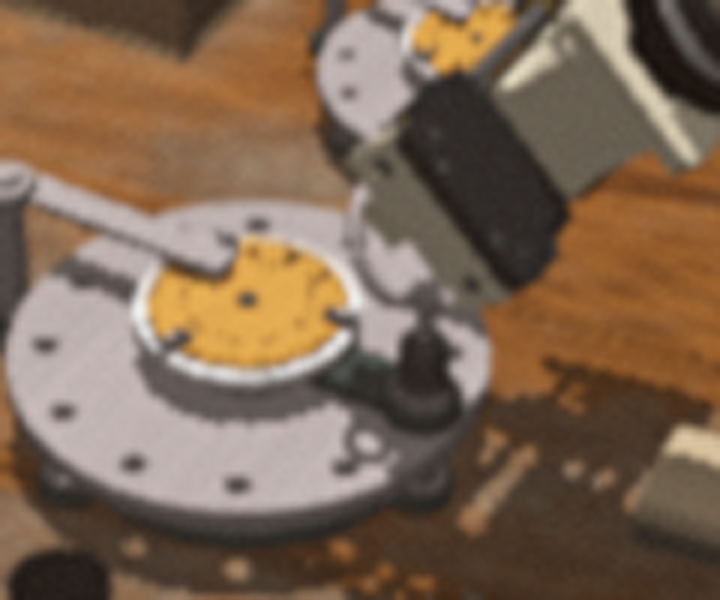

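View pics/w5.png

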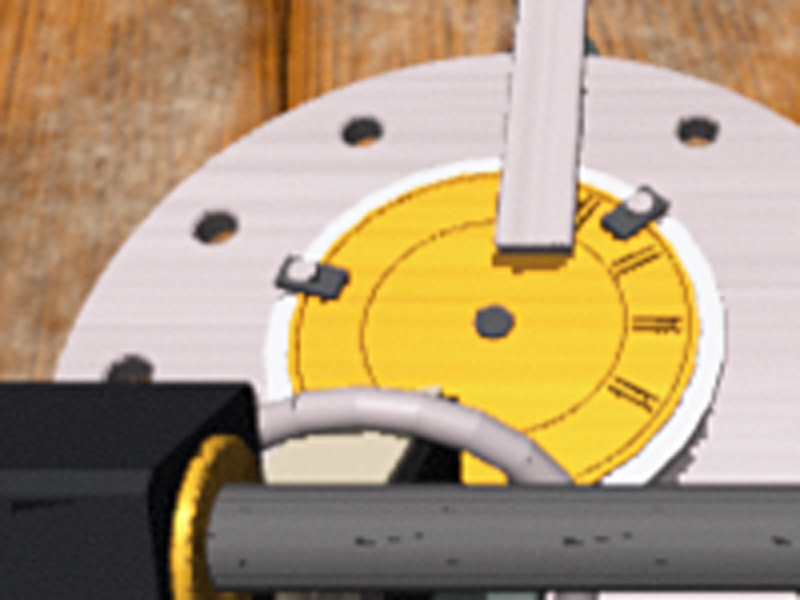

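The pin is lifted about 13 mm: the scene view shows its shaft below the ring at crop (425,310). Now I'll swing.

```bash
python3 -m creep '[{"dx":-0.0034,"dy":-0.0013,"dz":-0.0013,"rx":0,"ry":0.035,"rz":-0.035,"gripper":0.65},{"dx":-0.0068,"dy":-0.0024,"dz":-0.0024,"rx":0,"ry":0.071,"rz":-0.071,"gripper":0.65},{"dx":-0.0103,"dy":-0.0034,"dz":-0.0034,"rx":0,"ry":0.106,"rz":-0.106,"gripper":0.65},{"dx":-0.0138,"dy":-0.0043,"dz":-0.0043,"rx":0,"ry":0.141,"rz":-0.141,"gripper":0.65},{"dx":-0.0138,"dy":-0.0043,"dz":-0.0043,"rx":0,"ry":0.141,"rz":-0.141,"gripper":0.65}]'
python3 - <<'E'
from h import *
np.set_printoptions(precision=4,suppress=True)
a,_=read_camera('wrist');cv2.imwrite('pics/w6.png',cv2.resize(a[130:290,120:320,::-1],None,fx=4,fy=3.75,interpolation=2))
s=status.observe();T=s['tool_pos'];R0=R.from_euler('xyz',s['tool_rot']).as_matrix()
print(T,s['contact_force'])
for th in(.1,.15,.2,.25,.3,.324):
    Z=R.from_rotvec([0,0,-th]).as_matrix(); c=np.array([*S,0]); p=c+Z@(T-c)
    print(th,R0.T@(p-T),R.from_matrix(R0.T@Z@R0).as_rotvec())
E
```

```text
time: 6.22
tool_pos: [0.5524, 0.0565, 0.1389]
tool_rot: [-0.784, 0.001, -0.342]
contact_force: [-2.1, -1.3, -6.4]
opening: 0.0598
[0.5525 0.0566 0.1389] [-2.2682 -1.8548 -5.432 ]
0.1 [-0.0068 -0.0023 -0.0023] [ 0.0001  0.0706 -0.0708]
0.15 [-0.0102 -0.0033 -0.0033] [ 0.0002  0.1059 -0.1062]
0.2 [-0.0138 -0.0042 -0.0042] [ 0.0002  0.1412 -0.1416]
0.25 [-0.0174 -0.0049 -0.0049] [ 0.0003  0.1765 -0.177 ]
0.3 [-0.0211 -0.0055 -0.0055] [ 0.0003  0.2118 -0.2124]
0.324 [-0.0229 -0.0058 -0.0058] [ 0.0004  0.2288 -0.2294]
```

View pics/w6.png

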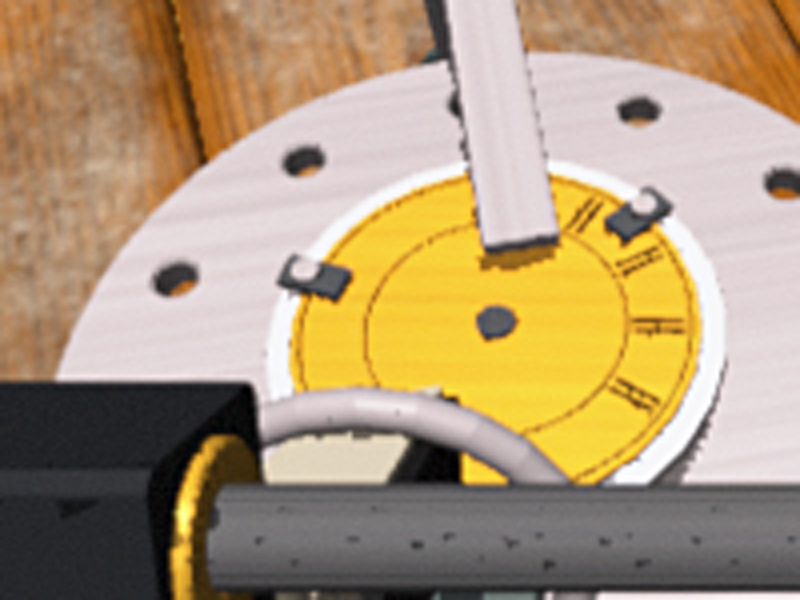

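The dial, clamps and marks sit at the same pixels as before while the plate holes moved, so the arm is following. Continuing.

```bash
python3 -m creep '[{"dx":-0.0034,"dy":-0.0012,"dz":-0.0012,"rx":0,"ry":0.035,"rz":-0.035,"gripper":0.65},{"dx":-0.0068,"dy":-0.0023,"dz":-0.0023,"rx":0,"ry":0.071,"rz":-0.071,"gripper":0.65},{"dx":-0.0102,"dy":-0.0033,"dz":-0.0033,"rx":0,"ry":0.106,"rz":-0.106,"gripper":0.65},{"dx":-0.0138,"dy":-0.0042,"dz":-0.0042,"rx":0,"ry":0.141,"rz":-0.141,"gripper":0.65},{"dx":-0.0174,"dy":-0.0049,"dz":-0.0049,"rx":0,"ry":0.177,"rz":-0.177,"gripper":0.65},{"dx":-0.0211,"dy":-0.0055,"dz":-0.0055,"rx":0,"ry":0.212,"rz":-0.212,"gripper":0.65},{"dx":-0.0229,"dy":-0.0058,"dz":-0.0058,"rx":0,"ry":0.229,"rz":-0.229,"gripper":0.65},{"dx":-0.0229,"dy":-0.0058,"dz":-0.0058,"rx":0,"ry":0.229,"rz":-0.229,"gripper":0.65}]'
python3 - <<'E'
from h import *
np.set_printoptions(precision=4,suppress=True)
s=status.observe();print(s['tool_pos'],s['tool_rot'],s['contact_force'])
a,_=read_camera('wrist');cv2.imwrite('pics/w7.png',cv2.resize(a[130:290,120:320,::-1],None,fx=4,fy=3.75,interpolation=2)); cv2.imwrite('pics/w7full.png',a[:,:,::-1])
a,_=read_camera('top');cv2.imwrite('pics/t7.png',cv2.resize(a[180:300,180:320,::-1],None,fx=5,fy=5,interpolation=2))
a,_=read_camera('scene');cv2.imwrite('pics/s7.png',cv2.resize(a[180:280,220:340,::-1],None,fx=6,fy=6,interpolation=2))
E
```

```text
time: 7.28
tool_pos: [0.5283, 0.0565, 0.1387]
tool_rot: [-0.785, 0.001, -0.666]
contact_force: [-3.8, -5.2, -5.9]
opening: 0.0596
[0.5283 0.0565 0.1387] [-0.7849  0.0009 -0.6658] [-3.8332 -5.2079 -5.8694]
```

View pics/w7.png

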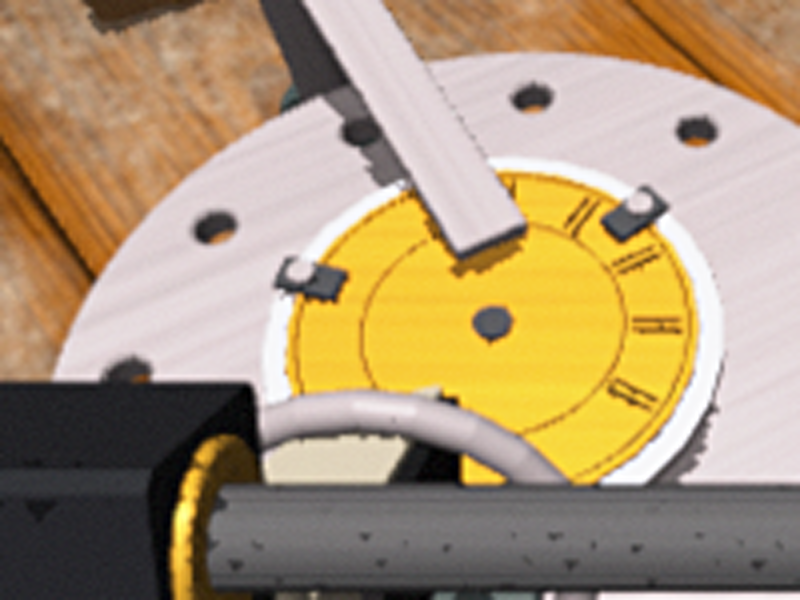

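View pics/t7.png

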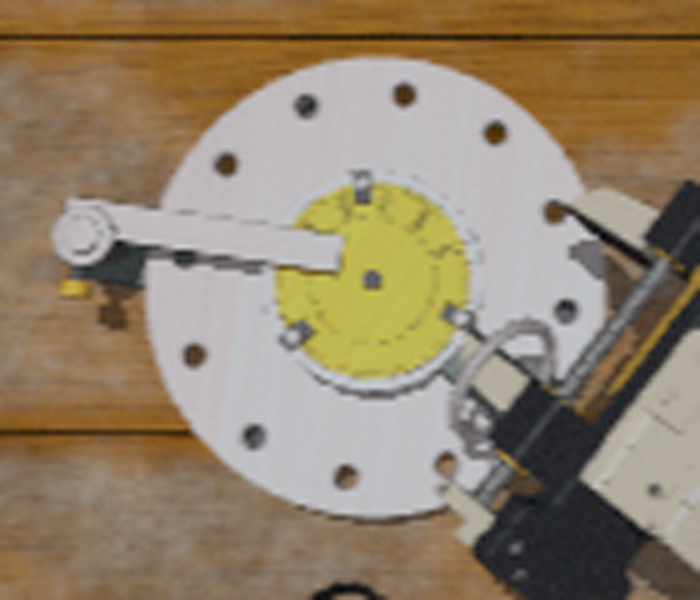

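View pics/s7.png

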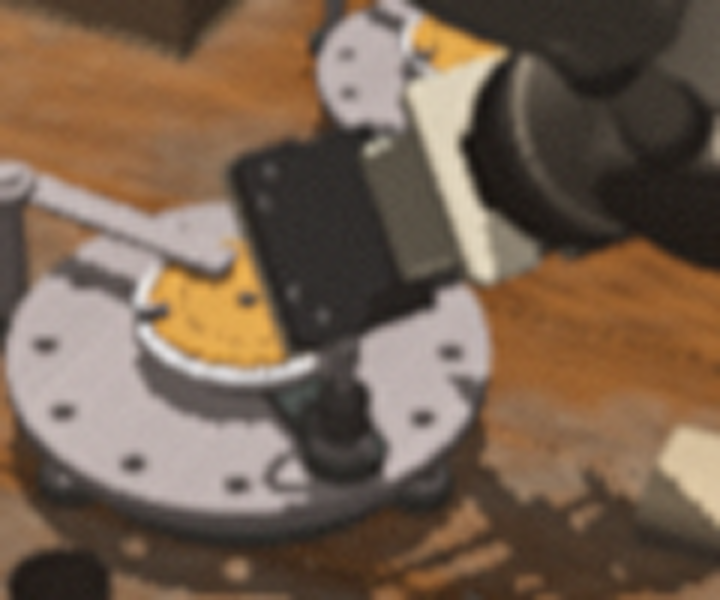

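The dial turned by about 30°: in the wrist view the clamps and holes coincide with the start frame, and the tool yaw changed by 0.523. Now I'll lower gradually and watch the force.

```bash
python3 -m creep '[{"dx":0,"dy":0.0017,"dz":-0.0017,"rx":0,"ry":0,"rz":0,"gripper":0.65},{"dx":0,"dy":0.0034,"dz":-0.0034,"rx":0,"ry":0,"rz":0,"gripper":0.65},{"dx":0,"dy":0.005,"dz":-0.005,"rx":0,"ry":0,"rz":0,"gripper":0.65},{"dx":0,"dy":0.005,"dz":-0.005,"rx":0,"ry":0,"rz":0,"gripper":0.65}]'; python3 -m creep '[{"dx":0,"dy":0.001,"dz":-0.001,"rx":0,"ry":0,"rz":0,"gripper":0.65},{"dx":0,"dy":0.002,"dz":-0.002,"rx":0,"ry":0,"rz":0,"gripper":0.65},{"dx":0,"dy":0.002,"dz":-0.002,"rx":0,"ry":0,"rz":0,"gripper":0.65}]'
```

```text
time: 7.92
tool_pos: [0.5284, 0.0565, 0.1314]
tool_rot: [-0.785, 0.001, -0.665]
contact_force: [-3.5, -4.8, -3.8]
opening: 0.0597
time: 8.3
tool_pos: [0.5284, 0.0565, 0.1287]
tool_rot: [-0.785, 0.001, -0.665]
contact_force: [-4.2, -4.8, -3.7]
opening: 0.0598
```

```bash
python3 -m creep '[{"dx":0,"dy":0.001,"dz":-0.001,"rx":0,"ry":0,"rz":0,"gripper":0.65},{"dx":0,"dy":0.002,"dz":-0.002,"rx":0,"ry":0,"rz":0,"gripper":0.65},{"dx":0,"dy":0.002,"dz":-0.002,"rx":0,"ry":0,"rz":0,"gripper":0.65}]'; python3 -m creep '[{"dx":0,"dy":0.0015,"dz":-0.0015,"rx":0,"ry":0,"rz":0,"gripper":0.65},{"dx":0,"dy":0.003,"dz":-0.003,"rx":0,"ry":0,"rz":0,"gripper":0.65},{"dx":0,"dy":0.003,"dz":-0.003,"rx":0,"ry":0,"rz":0,"gripper":0.65}]'
```

```text
time: 8.68
tool_pos: [0.5284, 0.0565, 0.1259]
tool_rot: [-0.785, 0.001, -0.665]
contact_force: [-4.9, -5.2, -4.6]
opening: 0.0599
time: 9.05
tool_pos: [0.5288, 0.0566, 0.1221]
tool_rot: [-0.784, 0.001, -0.666]
contact_force: [-2.4, -3.7, -1.9]
opening: 0.0598
```

```bash
python3 -m creep '[{"dx":0,"dy":0.002,"dz":-0.002,"rx":0,"ry":0,"rz":0,"gripper":0.65},{"dx":0,"dy":0.004,"dz":-0.004,"rx":0,"ry":0,"rz":0,"gripper":0.65},{"dx":0,"dy":0.004,"dz":-0.004,"rx":0,"ry":0,"rz":0,"gripper":0.65},{"dx":0,"dy":0.004,"dz":-0.004,"rx":0,"ry":0,"rz":0,"gripper":0.65}]'
python3 - <<'E'
from h import *
np.set_printoptions(precision=4,suppress=True)
for b in(-.024,.03,.1): print(b,*rel(*target(.524,b,.004,.035,lat=.001)))
a,_=read_camera('wrist');cv2.imwrite('pics/w8.png',cv2.resize(a[130:290,120:320,::-1],None,fx=4,fy=3.75,interpolation=2))
a,_=read_camera('scene');cv2.imwrite('pics/s8.png',cv2.resize(a[180:280,220:340,::-1],None,fx=6,fy=6,interpolation=2))
E
```

```text
time: 9.55
tool_pos: [0.5289, 0.0565, 0.1164]
tool_rot: [-0.784, 0.001, -0.666]
contact_force: [0.0, -0.3, -0.2]
opening: 0.0598
-0.024 [-0.001   0.0027 -0.0035] [-0.0015 -0.0001 -0.0009]
0.03 [-0.0011 -0.0513 -0.0034] [-0.0015 -0.0001 -0.0009]
0.1 [-0.0011 -0.1213 -0.0033] [-0.0015 -0.0001 -0.0009]
```

View pics/w8.png

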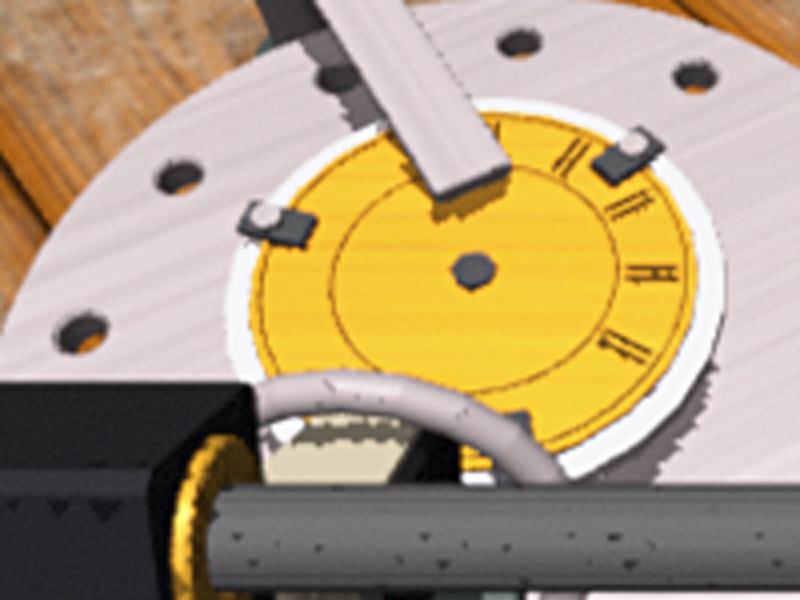

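View pics/s8.png

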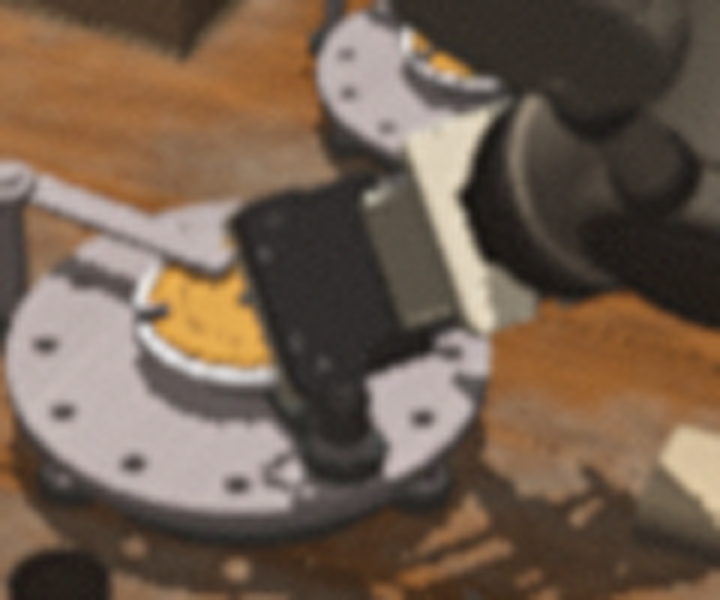

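The force is zero and a gap shows below the ring wire. I'm withdrawing along the finger axis.

```bash
python3 -m creep '[{"dx":0,"dy":0.001,"dz":-0.002,"rx":0,"ry":0,"rz":0,"gripper":0.65},{"dx":0,"dy":-0.015,"dz":-0.0025,"rx":0,"ry":0,"rz":0,"gripper":0.65},{"dx":0,"dy":-0.03,"dz":-0.0025,"rx":0,"ry":0,"rz":0,"gripper":0.65},{"dx":0,"dy":-0.05,"dz":-0.0025,"rx":0,"ry":0,"rz":0,"gripper":0.65},{"dx":0,"dy":-0.08,"dz":-0.0025,"rx":0,"ry":0,"rz":0,"gripper":0.65},{"dx":0,"dy":-0.12,"dz":-0.0025,"rx":0,"ry":0,"rz":0,"gripper":0.65},{"dx":0,"dy":-0.15,"dz":-0.0025,"rx":0,"ry":0,"rz":0,"gripper":0.65},{"dx":0,"dy":-0.15,"dz":-0.0025,"rx":0,"ry":0,"rz":0,"gripper":0.65}]'
python3 - <<'E'
from h import *
C=cam('wrist')
for th,h in((.524,0),(.524,.008)):
    a=A0-th; e=np.array([np.cos(a),np.sin(a)])
    for r,z in((.071,.113),(.06-.0028*.5,.133+.0056*.87)): # centre, wire top outer
        P=[*(S+r*e),z+h]; print(th,h,r,[np.round(proj(n,P,C if n=='wrist' else None),1) for n in('wrist','top','scene')])
for n,sl in(('wrist',np.s_[150:290,180:340]),('top',np.s_[180:300,180:320]),('scene',np.s_[180:280,220:340])):
    a,_=read_camera(n);cv2.imwrite(f'pics/{n}9.png',cv2.resize(a[sl][:,:,::-1],None,fx=5,fy=5,interpolation=2))
    cv2.imwrite(f'pics/{n}9full.png',a[:,:,::-1])
E
```

```text
time: 10.65
tool_pos: [0.4623, -0.0302, 0.2218]
tool_rot: [-0.785, -0.003, -0.669]
contact_force: [0.2, 0.6, -0.8]
opening: 0.06
0.524 0 0.071 [array([248.6, 201.8]), array([280.7, 256.3]), array([275.4, 231.3])]
0.524 0 0.0586 [array([246.5, 176.4]), array([275.7, 252.1]), array([272.9, 219.9])]
0.524 0.008 0.071 [array([247.6, 197.5]), array([280.7, 256.2]), array([275.4, 228.6])]
0.524 0.008 0.0586 [array([245.5, 171.1]), array([275.7, 251.9]), array([272.9, 217.1])]
```

View pics/wrist9.png

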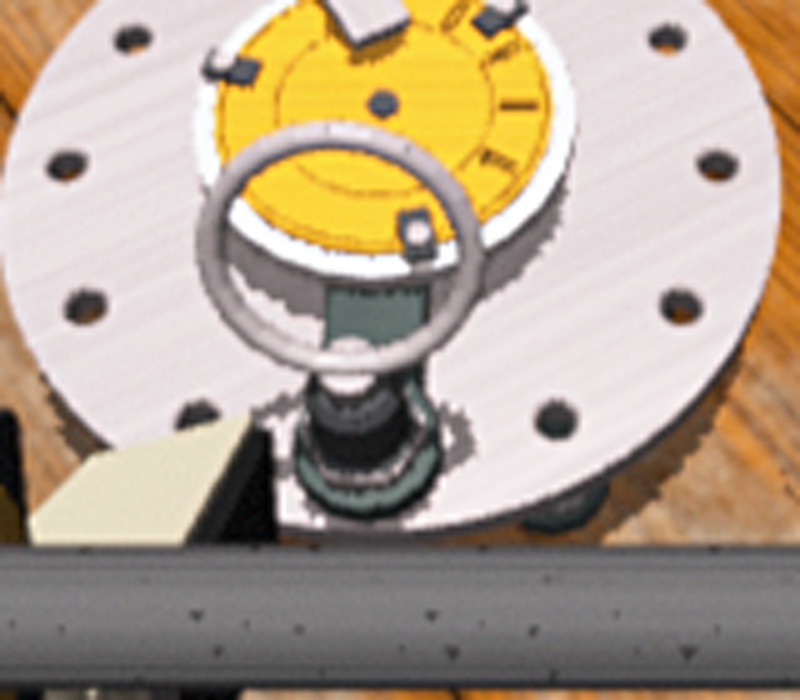

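View pics/top9.png

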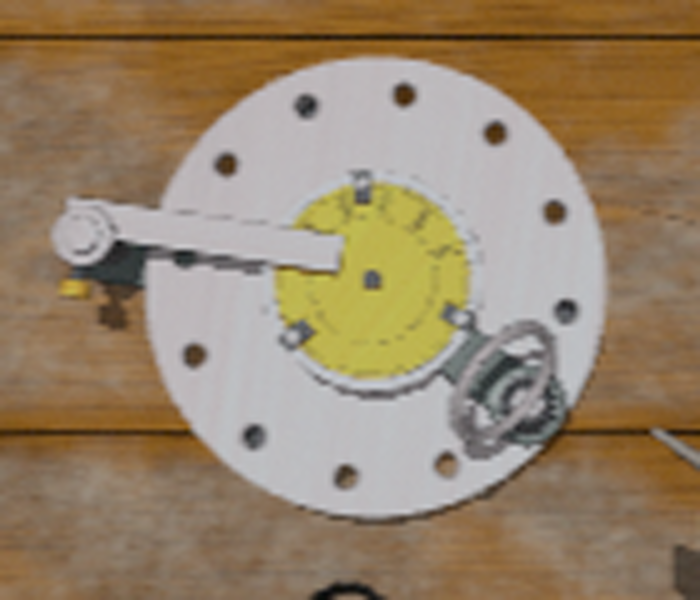

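View pics/scene9.png

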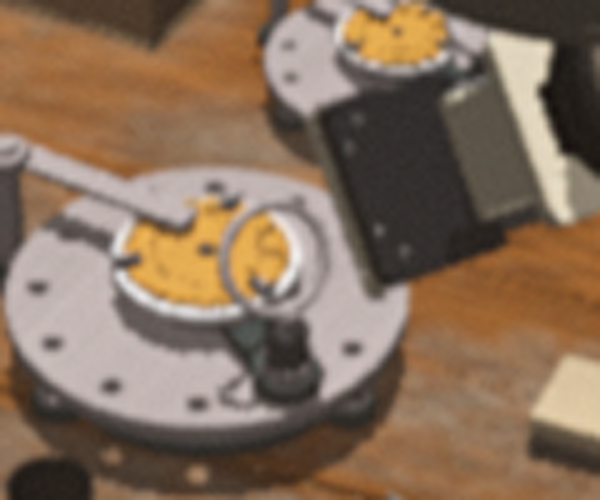

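The ring sits over the next hole position. In the wrist view its top is about 2 px higher than predicted, possibly because the arm was still settling. I'll settle and check the seating against the dial hub.

```bash
python3 -m creep '[{"dx":0,"dy":0,"dz":0,"rx":0,"ry":0,"rz":0,"gripper":0.65},{"dx":0,"dy":0,"dz":0,"rx":0,"ry":0,"rz":0,"gripper":0.65}]'
python3 - <<'E'
from h import *
C=cam('wrist')
a_=A0-.524; e=np.array([np.cos(a_),np.sin(a_)])
print('hub',proj('wrist',[*S,.067],C))
for k in(-1,1,2,-2):
    q=a_+k*np.pi/6; print('hole',k,proj('wrist',[*(S+.084*np.array([np.cos(q),np.sin(q)])),.042],C))
for h in(0,.004,.008): print(h,proj('wrist',[*(S+.0586*e),.138+h],C),proj('wrist',[*(S+.0834*e),.113-.0249+h],C))
a,_=read_camera('wrist');cv2.imwrite('pics/w10.png',cv2.resize(a[150:260,190:310,::-1],None,fx=6,fy=6,interpolation=2))
E
```

```text
time: 11.05
tool_pos: [0.462, -0.028, 0.2199]
tool_rot: [-0.784, 0.002, -0.665]
contact_force: [0.5, -0.3, -0.0]
opening: 0.06
hub (np.float64(258.8514204725286), np.float64(171.96039647725718))
hole -1 (np.float64(221.32054841896613), np.float64(235.29319597293525))
hole 1 (np.float64(293.59984078792223), np.float64(235.3610811962701))
hole 2 (np.float64(318.83375631869944), np.float64(212.3192029542227))
hole -2 (np.float64(198.89516145896545), np.float64(212.23011503405846))
0 (np.float64(248.7700832332172), np.float64(176.57735327158667)) (np.float64(252.74711652585086), np.float64(225.47785635993156))
0.004 (np.float64(248.26121937312172), np.float64(173.96523639845347)) (np.float64(252.332489091985), np.float64(223.66686341105796))
0.008 (np.float64(247.73962513579824), np.float64(171.2877715299795)) (np.float64(251.9085179535497), np.float64(221.8150594069828))
```

View pics/w10.png

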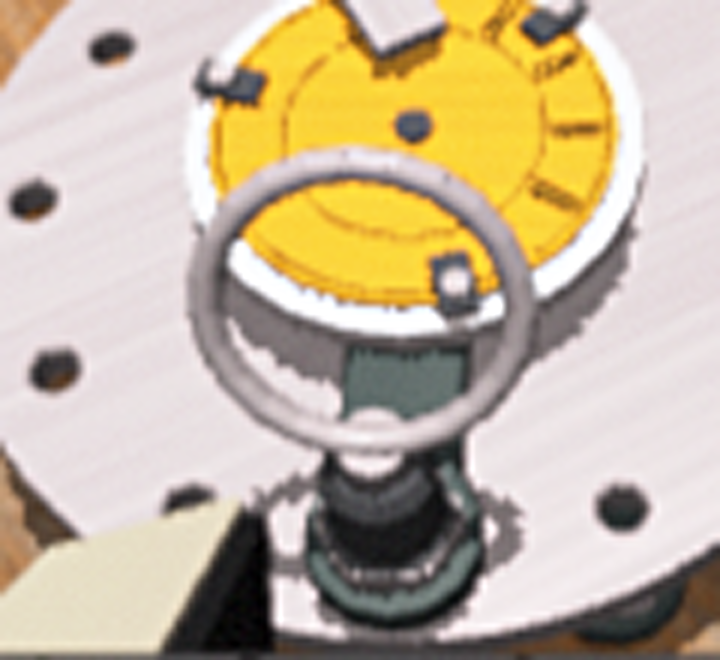

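With the 0.8 px camera bias taken from the hub and holes removed, the ring top and bottom average within about 0.5 mm of home height. The scene view also puts the ring top at v≈220.6, against 219.9 predicted for home. I'm handing in.

Run:
```python
from h import *
s=status.observe();print(s['time'],s['contact_force'],abs(s['qvel']).max())
print(robot.hand_in())
```

```text
11.1 [-0.68500927 -0.17983705  0.91007585] 0.00391083233458795
the job is handed in; nothing more can be done
None
```

I indexed the larger stand's dial one hole clockwise and handed the job in at 11.1 s. I hooked the pull ring with one fingertip, lifted the pin about 13 mm, swung the arm 0.523 rad, lowered it and backed the finger out.

- **Position:** the last pictures show the arm over the next hole. The dial had turned about 30°, measured from its clamps.
- **Pin height:** the wrist and scene views agree on home to about 1 mm. The ring's top edge alone read about 2 mm high, but its bottom edge read low, so I took that as my edge reading rather than a raised pin. While lowering, the finger came unloaded at about the height where it first touched the ring.
- **Force and loose items:** the force readings between moves stayed near 9 N or less. I kept well clear of the oilstone, punch, loupe and cork block, but did not measure them again at the end.
- **Refused move:** the first move command was refused because its rows left out some keys; nothing moved.

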